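# Right the fallen glue bottle, pack it in the caddy and hold the caddy up level

## Task

Stand the fallen bottle upright on the bench and let go of it, then set it (do not drop it) upright into the empty pocket of the plywood caddy and let go. Then lift the caddy by its handle bar, keeping it level with the bottle and the jar standing in it, and finish while holding it still about 10 cm above the bench, ready to be carried off. Leave everything else on the bench alone.

Things in the scene. Friction and masses are not known exactly. Their poses are not given: they have to be found in the camera images.
- bottle: Fallen bottle, 140 mm long, 0.15 kg: eight-sided body, 50 mm across flats, up to 90 mm from the foot, shoulder to 108 mm, neck, then a round 32 mm cap from 114 to 140 mm. Origin on its axis, 70 mm from the foot; z runs from foot to cap. Starts lying on the bench on a flat (origin 25 mm high), cap roughly to the robot's left; standing, its origin is 70 mm high.
- caddy: Loose plywood caddy, 0.33 kg empty: tray 220 mm long (its x), 74 mm wide (its y), walls 45 mm high and 6 mm thick, floor 8 mm thick, a square pocket (62 mm inside) at each end and in the middle an upright (40 mm along x, 14 mm thick) carrying a level handle bar. Origin at the centre of its underside, z up.
- caddy_handle (a point): Centre of the caddy's handle bar, 163 mm above the caddy's underside. The bar runs along the caddy's x, is 70 mm long, 22 mm thick (y) and 26 mm high; there is free space on both sides of it. Axes as the caddy's.
- pocket_empty (a point): Centre of the floor of the caddy's empty pocket, 8 mm above the caddy's underside, 73 mm from its centre towards its -x. Pocket 62 mm square inside, open above, walls rising 37 mm over this floor. The handle bar's end is 38 mm from the pocket's axis: hold the bottle by its cap with fingers closing along the caddy's y. Axes as the caddy's.
- pocket_full (a point): The same for the pocket at the caddy's +x end, where the jar stands.
- jar: Jar standing in the caddy's other pocket, 54 mm in diameter, 85 mm high, about 0.14 kg. Origin at the centre of its underside, z up. It stays there.
- tape: Bystander, to be left alone: roll of tape lying flat, 72 mm across, 24 mm high. Origin at its underside.
- tin: Bystander, to be left alone: round tin, 74 mm across, 90 mm high. Origin at its underside.
- mug: Bystander, to be left alone: mug, 80 mm across, 90 mm high. Origin at its underside.
- hammer: Bystander, to be left alone: hammer lying on the bench.
- offcut: Bystander, to be left alone: wooden offcut 150 x 70 x 30 mm. Origin at its underside.
- offcut_long: Bystander, to be left alone: wooden offcut 70 x 200 x 22 mm. Origin at its underside.
- plane: Bystander, to be left alone: hand plane, 160 mm long, 50 mm wide, 85 mm high. Origin at its underside.
There are look-alikes about, which are no part of the job. Of the things like the bottle, leave any that is purple; of the rest the larger one is meant. Leave any white look-alike of the caddy alone.

How it is judged:
By the outcome, as a careful person would: the job done as asked, in the order asked, and still so for the second after the job is handed in, while the arm keeps its last pose, push and grip.
It also fails if it takes over 72 s, if anything falls off the work surface, if the arm or the gripper's body presses on something with over 40 N, if the wrist force passes 120 N, or if a joint passes its speed limit or range.

## Robot

A 7-joint arm with a two-finger parallel gripper is mounted at the origin on the work surface. World frame = base frame: x ahead of the robot, y to its left, z up, the work surface at z = 0. Lengths are in m, angles in rad, forces in N, time in s.
With the tool pointing down it reaches from about 0.4 to 0.85 m from the base axis. Payload 10.4 kg.
Tool frame: the origin (TCP) lies midway between the tips of the shut fingers; the grasp point (between the pads) lies r.grip_point_offset behind it (r.grip_point_offset is the distance from the TCP to the grasp point, in m); z points along the fingers, y is the line along which they close (so a half turn about z gives the same grasp; the last joint's range is limited). The gripper opens to 87 mm and grips with 3 to 60 N. Pads are 19 mm wide; open, the fingers measure 117 mm over their backs; the gripper's body (75 mm by 190 mm) begins 51 mm behind the grasp point.
Start: joints at [-1.246, 0.332, -0.065, 1.46, 0.022, 1.35, -0.088], TCP at [0.213, 0.588, 0.223] pointing down, gripper open.
Joint ranges: [-2.6, 2.6], [-0.5, 2.12], [-1.47, 1.34], [0.16, 2.42], [-1.27, 4.41], [0.06, 2.06], [-2.6, 2.6]. Speed limits (rad/s): [2.22, 2.22, 2.79, 2.79, 3.14, 3.14, 3.14].

## Interface

Orientations are given as a unit quaternion [x, y, z, w].
In Python, from bench import r gives the robot as it stands.
- The arm moves only by the tool play_rows, never from a script. Its arguments are lists of equal length, an entry for each row: "claw": the closure, from 0 (fully open) to 1 (shut); "delta_pos": the shift along the tool's x, y, z scaled (see below), a list of three; "delta_rot": the turn, a rotation vector about the tool's x, y, z scaled (see below), a list of three. A call has 1 to 8 rows; each row shifts and turns the commanded pose from where the row before left it, along the tool's axes as they then stand; what a row does not reach is not made up. The controller multiplies each number of a shift by 200 mm and each number of a turn by pi rad. A row lasts 1/10 s, in which the tool goes at most 50 mm and 8.59 degrees, less where a joint would pass 70% of its speed; a pose out of reach is approached as far as the arm can. A call with a number of a shift or a turn outside -1 to 1 is refused whole. A call with a gripper value outside its range is refused whole. The fingers move at their own pace and stop on an object; "squeeze" is the grip in N (left out, the last holds). Time passes only in rows, so rows that do not move let the fingers close. It gives the time, the measured TCP pose, the force, the opening and the grip force at its end, in the units of the state.
- r.read_state(): the state, without advancing time (a new reading comes with each control period).
- r.camera(name): name is "scene" or "side" or "wrist"; returns a dict with "pixels" (420x560x3 uint8, red, green, blue), "camera_matrix" (3x3 intrinsics, pixels), "D" ([k1, k2, p1, p2, k3] as OpenCV has them; the pictures are not rectified), "cam_to_world" (4x4, takes a point from camera to world coordinates); the wrist camera has in their place "hand_eye" (4x4, takes a point from camera to tool coordinates, whose origin is the TCP and whose axes are the flange's). Camera axes: x right, y up, looking along -z (the intrinsics and any distortion apply to the point x, -y, -z); pixel columns grow to the right and rows downward; lengths in m; the calibration is good to about 2 mm. A picture is of the moment at which its call begins: read the wrist's pose just before it. There is no depth.
- r.close_job(): hands the job in; it is judged then, once.
The state is a dict: "time": time; "joint_positions": joint angles; "joint_vel": joint speeds; "joint_torque": joint torques, N m; "ee_pos": TCP position; "eef_rot": TCP orientation; "ft_force": force on the tool from outside, world axes, zero at the start; "torque": the same for the moment, N m; "width": finger opening in m; "grip_force": force on a finger pad.
Only numpy, scipy, OpenCV 4.12 (cv2) and the standard library are available. Lean on these libraries where they do the work, as an engineer would, in place of code of your own. Each camera call takes 0.05 s, during which the arm holds its last target. There are 200 camera calls.

## Working session

There is one attempt and no reset: what is moved stays moved. The work goes in short steps, Python scripts to look and compute and a tool call to move; the robot and the scene stay as the last step left them, time stands still between calls to the robot, and variables do not carry over. Pictures are saved under pics/ and viewed, at most 10 in all, crops included, and the job is handed in when it is done.

Besides the shell and the picture viewer there is one more tool, called after "Call:" as name(argument=value, ...) on one line, values as JSON. play_rows: Moves the arm, as the interface text tells. Shifts and turns lie within -1 to 1; 1 stands for 200 mm of shift or pi rad of turn. Its arguments: {"type":"object","properties":{"claw":{"type":"array"},"delta_pos":{"type":"array"},"delta_rot":{"type":"array"},"squeeze":{"type":"number"}},"required":["claw","delta_pos","delta_rot"]}

```bash
ls; mkdir -p pics; python3 - <<'E'
from bench import r
import cv2,numpy as np
s=r.read_state()
print({k:np.round(v,3).tolist() for k,v in s.items()}, r.grip_point_offset)
for n in("scene","side"):
    c=r.camera(n); cv2.imwrite(f"pics/{n}0.png",c["pixels"][:,:,::-1]); print(n,c["camera_matrix"],c["D"],np.round(c["cam_to_world"],3))
E
```

```text
pics
{'time': 0.0, 'joint_positions': [-1.246, 0.333, -0.065, 1.461, 0.022, 1.35, -0.088], 'joint_vel': [0.002, -0.001, 0.001, 0.0, -0.0, -0.0, 0.002], 'joint_torque': [0.0, -62.325, 0.025, -38.988, -0.061, 0.04, 0.0], 'ee_pos': [0.213, 0.587, 0.222], 'eef_rot': [0.173, 0.985, -0.001, -0.0], 'ft_force': [-0.424, 0.519, 0.972], 'torque': [0.057, 0.073, 0.003], 'grip_force': 0.0, 'width': 0.087} 0.0187
scene [[418.1081488    0.         273.98820847]
 [  0.         418.1081488  206.11696702]
 [  0.           0.           1.        ]] [-0.06649627  0.          0.          0.          0.        ] [[-0.255 -0.835  0.488  1.207]
 [ 0.967 -0.227  0.116  0.253]
 [ 0.014  0.501  0.865  1.273]
 [ 0.     0.     0.     1.   ]]
side [[389.39084632   0.         276.75310064]
 [  0.         389.39084632 209.7098104 ]
 [  0.           0.           1.        ]] [0.00797723 0.         0.         0.         0.        ] [[ 0.961  0.174 -0.215  0.315]
 [-0.276  0.651 -0.707 -0.743]
 [ 0.017  0.739  0.673  0.919]
 [ 0.     0.     0.     1.   ]]
```

View pics/scene0.png

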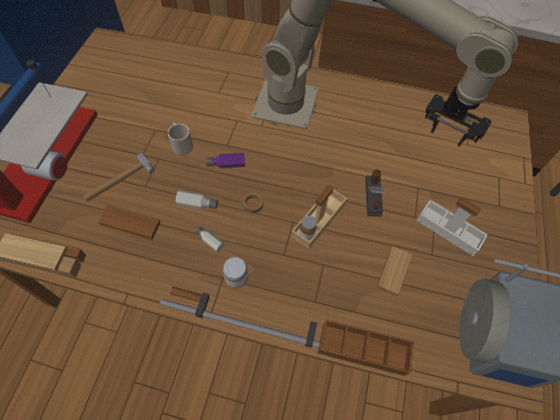

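View pics/side0.png

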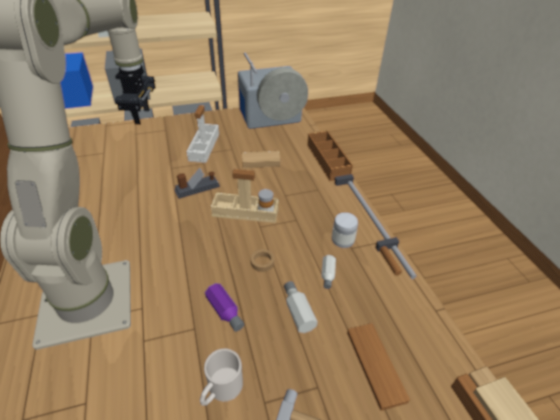

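Scene view: three bottle-like things: purple (228,160), large white with grey cap (197,200), small white (209,238). The large white one is meant, being non-purple and the larger of the rest. The plywood caddy is at (320,218), with the jar in its near end at (308,226). The white caddy at (452,226) is a look-alike. In the side view the bottle is at (300,307) and the caddy at (245,205). I'll confirm with one crop.

```bash
cat > h.py <<'E'
import cv2,numpy as np
from scipy.spatial.transform import Rotation as R
from bench import r
def ray(c,uv,T=None):
    T=np.array(c["cam_to_world"]) if T is None else T
    p=cv2.undistortPoints(np.float64(uv).reshape(-1,1,2),np.array(c["camera_matrix"]),np.array(c["D"]))[:,0]
    d=np.c_[p[:,0],-p[:,1],-np.ones(len(p))]@T[:3,:3].T
    return T[:3,3],d/np.linalg.norm(d,axis=1)[:,None]
def plane(c,uv,z,T=None):
    o,d=ray(c,uv,T); return o+d*((z-o[2])/d[:,2])[:,None]
def tri(rays):  # list of (o,d)
    A=sum(np.eye(3)-np.outer(d,d) for o,d in rays); b=sum((np.eye(3)-np.outer(d,d))@o for o,d in rays)
    X=np.linalg.solve(A,b); return X,[np.linalg.norm(np.cross(X-o,d)) for o,d in rays]
def wristT(s,c):
    T=np.eye(4);T[:3,:3]=R.from_quat(s["eef_rot"]).as_matrix();T[:3,3]=s["ee_pos"]; return T@np.array(c["hand_eye"])
E
python3 - <<'E'
import cv2,numpy as np
a=cv2.imread("pics/scene0.png");b=cv2.imread("pics/side0.png")
f=lambda im,x,y,w,h,k:cv2.resize(im[y:y+h,x:x+w],(w*k,h*k),interpolation=cv2.INTER_CUBIC)
top=np.hstack([f(a,165,140,100,72,4),f(a,285,175,100,72,4)])
bot=np.hstack([f(b,250,265,100,72,4),f(b,200,160,100,72,4)])
cv2.imwrite("pics/crop.png",np.vstack([top,bot]))
E
```

```text
(no output)
```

View pics/crop.png

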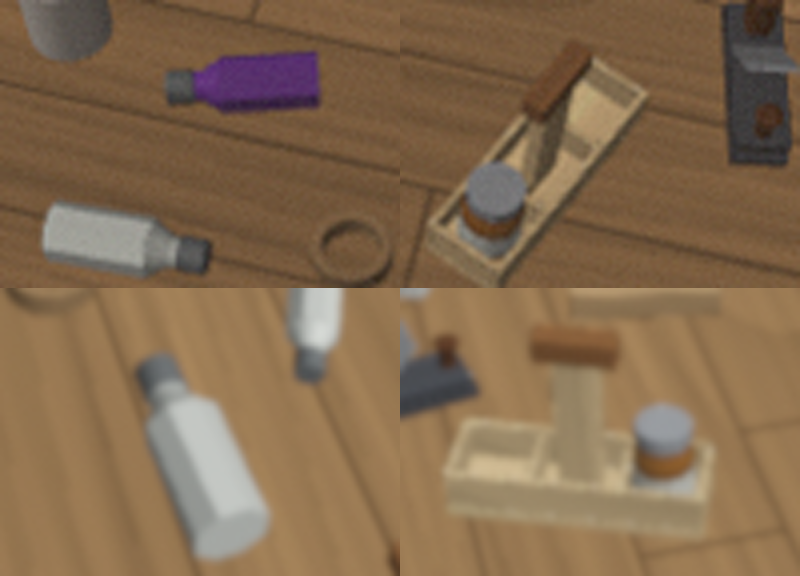

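The crop confirms it: the large white bottle, cap at scene (216,204) and foot at (177,199), and the plywood caddy with its jar at the near end and its empty pocket at the far end. Now coarse triangulation.

```bash
python3 - <<'E'
from h import *
a=r.camera("scene");b=r.camera("side")
P={"cap":((216.2,204),(288.7,285)),"foot":((177,198.8),(307.5,328)),"bar":((324.6,194.5),(243.7,174.2)),"jartop":((308.7,219.5),(266,195))}
for k,(u,v) in P.items():
    X,e=tri([(ray(a,u)[0],ray(a,u)[1][0]),(ray(b,v)[0],ray(b,v)[1][0])]);print(k,X.round(4),np.round(e,4))
print("caddy rim corners scene z45",plane(a,[(292,231),(308.5,240),(347,199),(333.5,189.5)],.045).round(4))
w=r.camera("wrist");print(np.round(w["hand_eye"],3),w["camera_matrix"],w["D"])
E
```

```text
cap [ 0.5466 -0.1108  0.0203] [0.0013 0.0013]
foot [ 0.5568 -0.2512  0.0134] [0.0015 0.0015]
bar [0.5002 0.2455 0.1607] [0.0023 0.0023]
jartop [0.5629 0.2125 0.0884] [0.0049 0.0049]
caddy rim corners scene z45 [[0.5907 0.1699 0.045 ]
 [0.6084 0.2294 0.045 ]
 [0.4214 0.3242 0.045 ]
 [0.3956 0.272  0.045 ]]
[[ 0.     0.967  0.254  0.068]
 [ 1.    -0.    -0.     0.001]
 [-0.     0.254 -0.967 -0.163]
 [ 0.     0.     0.     1.   ]] [[356.95336209   0.         272.87597014]
 [  0.         356.95336209 211.50087122]
 [  0.           0.           1.        ]] [-0.01588063  0.          0.          0.          0.        ]
```

```bash
cat >> h.py <<'E'
def down(az):  # tool down, tool x at azimuth az (deg)
    a=np.radians(az); x=np.array([np.cos(a),np.sin(a),0]); z=np.array([0,0,-1.]); return np.c_[x,np.cross(z,x),z]
def plan(p,Rt,back=0):
    """shift to bring grasp point (back=1) or TCP to p; in present tool axes, then turn"""
    s=r.read_state(); R0=R.from_quat(s["eef_rot"]).as_matrix(); p=np.array(p,float)
    if back: p=p+Rt[:,2]*r.grip_point_offset
    print("shift/200mm",(R0.T@(p-s["ee_pos"])/.2).round(4),"turn/pi",(R.from_matrix(R0.T@Rt).as_rotvec()/np.pi).round(4),"pos",s["ee_pos"].round(4),"j",s["joint_positions"].round(2),"t",round(s["time"],2))
E
python3 -c "
from h import *
plan([.55,-.10,.33],down(94))"
```

```text
shift/200mm [-2.7558 -2.6574 -0.5375] turn/pi [-2.000e-04  1.000e-04  3.671e-01] pos [0.213  0.5874 0.2222] j [-1.25  0.33 -0.06  1.46  0.02  1.35 -0.09] t 0.25
```

Call:
play_rows(claw=[0,0,0,0,0,0,0,0], delta_pos=[[-0.1,-0.1,-0.12],[-0.17,-0.165,-0.06],[-0.17,-0.165,-0.06],[-0.17,-0.165,-0.06],[-0.17,-0.165,-0.06],[-0.17,-0.165,-0.06],[-0.17,-0.165,-0.06],[-0.17,-0.165,-0.06]], delta_rot=[[0,0,0],[0,0,0],[0,0,0],[0,0,0],[0,0,0],[0,0,0],[0,0,0],[0,0,0]], squeeze=30)

```text
time: 1.05
ee_pos: [0.3705, 0.2617, 0.3311]
eef_rot: [0.173, 0.985, 0.0, 0.0]
ft_force: [0.2, 1.0, 0.9]
width: 0.0872
grip_force: 0.0
```

Call:
play_rows(claw=[0,0,0,0,0,0,0,0], delta_pos=[[-0.17,-0.165,0],[-0.17,-0.165,0],[-0.17,-0.165,0],[-0.17,-0.165,0],[-0.17,-0.165,0],[-0.17,-0.165,0],[-0.17,-0.165,0],[-0.17,-0.165,0]], delta_rot=[[0,0,0],[0,0,0],[0,0,0],[0,0,0],[0,0,0],[0,0,0],[0,0,0],[0,0,0]])

```text
time: 1.85
ee_pos: [0.5362, -0.079, 0.3308]
eef_rot: [0.173, 0.985, 0.0, 0.0]
ft_force: [1.5, -0.1, -0.3]
width: 0.087
grip_force: 0.0
```

Call:
play_rows(claw=[0,0,0,0,0,0,0,0], delta_pos=[[-0.1,-0.1,0],[0,0,0],[0,0,0],[0,0,0],[0,0,0],[0,0,0],[0,0,0],[0,0,0]], delta_rot=[[0,0,0.046],[0,0,0.046],[0,0,0.046],[0,0,0.046],[0,0,0.046],[0,0,0.046],[0,0,0.046],[0,0,0.045]])

```text
time: 2.65
ee_pos: [0.5477, -0.1028, 0.3305]
eef_rot: [0.684, 0.729, 0.0, -0.0]
ft_force: [0.7, -0.5, 0.1]
width: 0.087
grip_force: 0.0
```

```bash
python3 -c "
from h import *
plan([.552,-.18,.33],down(94))
s=r.read_state();c=r.camera('wrist');np.savez('w1.npz',T=wristT(s,c));cv2.imwrite('pics/w1.png',c['pixels'][:,:,::-1])"
```

```text
shift/200mm [-0.3868 -0.0031  0.0022] turn/pi [-0.     -0.0001 -0.0018] pos [ 0.5477 -0.1028  0.3305] j [-0.58  0.17  0.79  1.5  -0.12  1.53  0.27] t 2.65
```

View pics/w1.png

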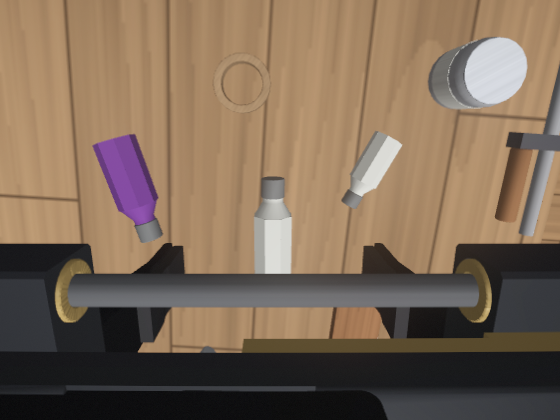

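The wrist view shows the big white bottle's cap at (272,187), with its body hidden below row 275. The purple bottle is at (130,185) and the small white one at (372,170). I'll back off along -x for a full view.

Call:
play_rows(claw=[0,0,0,0,0], delta_pos=[[-0.2,0,0],[-0.2,0,0],[-0.2,0,0],[-0.2,0,0],[0,0,0]], delta_rot=[[0,0,0],[0,0,0],[0,0,0],[0,0,0],[0,0,0]])

```text
time: 3.2
ee_pos: [0.5568, -0.2687, 0.3301]
eef_rot: [0.684, 0.73, -0.002, 0.0]
ft_force: [-0.3, 0.3, -0.6]
width: 0.0869
grip_force: 0.0
```

```bash
python3 - <<'E'
from h import *
s=r.read_state();c=r.camera('wrist');T=wristT(s,c);im=c['pixels'];cv2.imwrite('pics/w2.png',im[:,:,::-1]);np.savez('w2.npz',T=T)
hsv=cv2.cvtColor(im,cv2.COLOR_RGB2HSV)
m=((hsv[...,1]<50)&(hsv[...,2]>110)).astype(np.uint8);m[240:]=0
cs,_=cv2.findContours(m,cv2.RETR_EXTERNAL,cv2.CHAIN_APPROX_NONE)
for k in sorted(cs,key=cv2.contourArea)[-4:]: print(cv2.contourArea(k),cv2.boundingRect(k),cv2.minAreaRect(k))
m2=((hsv[...,1]<60)&(hsv[...,2]<100)).astype(np.uint8);m2[235:]=0
cs,_=cv2.findContours(m2,cv2.RETR_EXTERNAL,cv2.CHAIN_APPROX_NONE)
for k in sorted(cs,key=cv2.contourArea)[-5:]: print('dark',cv2.contourArea(k),cv2.boundingRect(k))
print(s['ee_pos'],T.round(3))
E
```

```text
370.0 (125, 90, 25, 25) ((136.75001525878906, 101.75000762939453), (22.76839828491211, 18.657434463500977), 71.56504821777344)
2124.0 (355, 0, 62, 79) ((380.2692565917969, 33.153846740722656), (31.628854751586914, 93.02604675292969), 29.744882583618164)
3965.5 (254, 39, 41, 121) ((274.0, 99.0), (120.0, 40.0), 90.0)
4769.5 (42, 172, 95, 68) ((89.0, 205.5), (67.0, 94.0), 90.0)
dark 23.0 (144, 89, 10, 20)
dark 52.0 (262, 40, 5, 23)
dark 67.5 (350, 57, 14, 22)
dark 204.0 (530, 0, 30, 11)
dark 250.5 (543, 41, 17, 72)
[ 0.55681395 -0.26868015  0.3300949 ] [[ 0.998 -0.064 -0.015  0.554]
 [ 0.065  0.965  0.256 -0.199]
 [-0.002 -0.256  0.967  0.493]
 [ 0.     0.     0.     1.   ]]
```

View pics/w2.png

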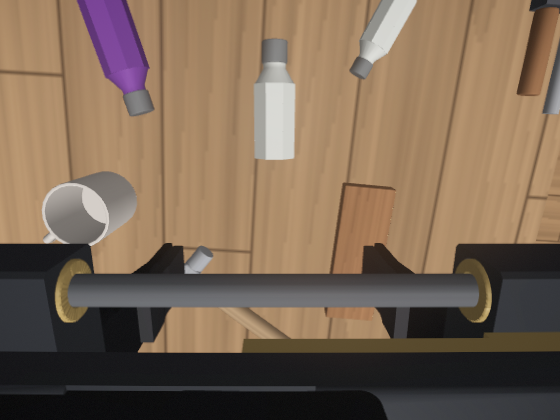

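Wrist view 2: the bottle is seen whole, centre column about 274. Cap top is at row 40, cap/neck edge at 62, shoulder at 83 and foot at 158.

```bash
python3 - <<'E'
from h import *
c=r.camera('wrist');T1=np.load('w1.npz')['T'];T2=np.load('w2.npz')['T']
def t(u1,u2):
    a=ray(c,u1,T1);b=ray(c,u2,T2);return tri([(a[0],a[1][0]),(b[0],b[1][0])])
print('capneck',t((272.5,197),(274.5,62)),'\nshoulder',t((272.5,217),(274.5,82)),'\ncaptop',t((272.5,178),(274.5,39.5)))
print('z25',plane(c,[(274.5,40),(274.5,62),(274.5,82),(274.5,158)],.025,T2).round(4))
print('z50 foot',plane(c,[(274.5,158)],.050,T2).round(4))
print('edges z30',plane(c,[(254,120),(295,120)],.035,T2).round(4))
E
```

```text
capneck (array([ 0.55024159, -0.13420194,  0.03073719]), [np.float64(0.00014385786298246547), np.float64(0.00014385786298253185)]) 
shoulder (array([ 0.55180822, -0.15817708,  0.04325134]), [np.float64(0.00014683462312685392), np.float64(0.00014683462312673734)]) 
captop (array([ 0.54858784, -0.10898861,  0.02986396]), [np.float64(0.0001174117025802914), np.float64(0.00011741170258023515)])
z25 [[ 0.5487 -0.1086  0.025 ]
 [ 0.5503 -0.1334  0.025 ]
 [ 0.5519 -0.1565  0.025 ]
 [ 0.5581 -0.2501  0.025 ]]
z50 foot [[ 0.5579 -0.2474  0.05  ]]
edges z30 [[ 0.5295 -0.2037  0.035 ]
 [ 0.5803 -0.2004  0.035 ]]
```

```bash
python3 - <<'E'
from h import *
Rt=down(93.8)@R.from_euler('y',-25,degrees=True).as_matrix()
plan([.553,-.1742,.15],Rt,1); plan([.553,-.1742,.028],Rt,1)
print('small bottle/mug',plane(r.camera('wrist'),[(362,66),(395,10),(136,190),(100,215)],.04,np.load('w2.npz')['T']).round(3))
E
```

```text
shift/200mm [0.4078 0.0043 0.9854] turn/pi [ 0.     -0.1388  0.0012] pos [ 0.5585 -0.2635  0.3302] j [-0.26  0.36  0.86  1.34 -0.27  1.57  0.64] t 3.3
shift/200mm [0.4079 0.0048 1.5954] turn/pi [ 0.     -0.1388  0.0012] pos [ 0.5585 -0.2635  0.3302] j [-0.26  0.36  0.86  1.34 -0.27  1.57  0.64] t 3.3
small bottle/mug [[ 0.654 -0.133  0.04 ]
 [ 0.685 -0.07   0.04 ]
 [ 0.382 -0.301  0.04 ]
 [ 0.333 -0.338  0.04 ]]
```

Call:
play_rows(claw=[0,0,0,0,0,0,0,0], delta_pos=[[0.1,0,0.16],[0.1,0,0.2],[0.1,0.004,0.2],[0.1,0,0.2],[0.008,0,0.225],[0,0,0],[0,0,0],[0,0,0]], delta_rot=[[0,0,0],[0,-0.0347,0],[0,0,0],[0,0,0],[0,0,0],[0,-0.0347,0],[0,-0.0347,0],[0,-0.0347,0]])

```text
time: 4.15
ee_pos: [0.5557, -0.1929, 0.13]
eef_rot: [0.664, 0.715, -0.148, 0.16]
ft_force: [0.6, 0.5, -0.3]
width: 0.0868
grip_force: 0.0
```

```bash
python3 - <<'E'
from h import *
Rt=down(93.8)@R.from_euler('y',-25,degrees=True).as_matrix()
plan([.553,-.1742,.028],Rt,1)
E
```

```text
shift/200mm [ 0.3022 -0.0078  0.515 ] turn/pi [0.0015 0.0007 0.002 ] pos [ 0.5557 -0.1929  0.13  ] j [-0.78  0.38  0.94  1.86  0.15  0.97  0.1 ] t 4.15
```

Call:
play_rows(claw=[0,0,0,0,0.3,0.6,0.6,0.6], delta_pos=[[0.076,-0.004,0.129],[0.076,-0.004,0.129],[0.076,0,0.129],[0.076,0,0.128],[0,0,0],[0,0,0],[0,0,0],[0,0,0]], delta_rot=[[0,0,0],[0,0,0],[0,0,0],[0,0,0],[0,0,0],[0,0,0],[0,0,0],[0,0,0]], squeeze=25)

```text
time: 4.95
ee_pos: [0.5536, -0.1831, 0.0121]
eef_rot: [0.666, 0.714, -0.146, 0.159]
ft_force: [0.6, -0.5, 0.0]
width: 0.0627
grip_force: 0.0
```

```bash
python3 - <<'E'
from h import *
Rt=down(93.8)@R.from_euler('y',-25,degrees=True).as_matrix()
s=r.read_state();print(s['width'],s['grip_force'],s['ft_force'])
plan([.57,-.12,.20],Rt,1)
E
```

```text
0.06272072917208144 0.0 [ 0.59965689 -0.51510467  0.03701222]
shift/200mm [-0.116   0.1059 -0.8883] turn/pi [ 0.0012 -0.0003  0.0009] pos [ 0.5536 -0.1831  0.0121] j [-0.69  0.57  0.83  1.94  0.04  0.75  0.08] t 4.95
```

Call:
play_rows(claw=[0.8,1,1,1,1,1], delta_pos=[[0,0,0],[0,0,0],[0,0,0],[0,0,0],[0,0,0],[0,0,0]], delta_rot=[[0,0,0],[0,0,0],[0,0,0],[0,0,0],[0,0,0],[0,0,0]])

```text
time: 5.55
ee_pos: [0.5529, -0.1833, 0.0114]
eef_rot: [0.666, 0.714, -0.147, 0.158]
ft_force: [-2.7, 2.8, 8.1]
width: 0.05
grip_force: 25.0
```

Call:
play_rows(claw=[1,1,1,1,1,1,1,1], delta_pos=[[-0.06,0,-0.13],[-0.015,0.03,-0.18],[-0.015,0.03,-0.2],[-0.015,0.03,-0.2],[-0.011,0.015,-0.18],[0,0,0],[0,0,0],[0,0,0]], delta_rot=[[0,0,0],[0,0,0],[0,0,0],[0,0,0],[0,0,0],[0,0.0455,0],[0,0.0455,0],[0,0.0455,0]])

```text
time: 6.35
ee_pos: [0.5706, -0.1266, 0.1832]
eef_rot: [0.681, 0.732, 0.001, 0.002]
ft_force: [-1.0, -0.6, -2.9]
width: 0.0498
grip_force: 25.0
```

Call:
play_rows(claw=[1,1,1,1,1,1,1,1], delta_pos=[[0,0,0],[0,0,0],[0,0,0],[0,0,0],[0,0,0],[0,0,0],[0,0,0],[0,0,0]], delta_rot=[[0,0.0455,0],[0,0.0455,0],[0,0.0455,0],[0,0.0455,0],[0,0.0455,0],[0,0.0455,0],[0,0.0455,0],[0,0.0455,0]])

```text
time: 7.15
ee_pos: [0.5696, -0.1292, 0.1819]
eef_rot: [0.574, 0.615, 0.369, -0.394]
ft_force: [0.3, 1.0, -2.4]
width: 0.0496
grip_force: 25.0
```

```bash
python3 - <<'E'
from h import *
Rt=down(93.8)@R.from_euler('y',65,degrees=True).as_matrix()
s=r.read_state();print(s['width'],s['grip_force'],s['ft_force'])
plan([.57,-.12,.10],Rt,1)
o=[]
for n in("scene","side"): o.append(r.camera(n)["pixels"][:,:,::-1])
cv2.imwrite('pics/t1.png',np.hstack([cv2.resize(o[0][100:300,120:320],(400,400)),cv2.resize(o[1][170:370,200:400],(400,400))]))
E
```

```text
0.04962345709855629 24.951966798121617 [ 0.28731272  1.04853653 -2.36459741]
shift/200mm [-0.3536  0.0047  0.3057] turn/pi [-0.0005 -0.0021  0.0005] pos [ 0.5696 -0.1292  0.1819] j [ 0.27  0.85  0.51  1.34 -1.1   2.01  0.93] t 7.15
```

View pics/t1.png

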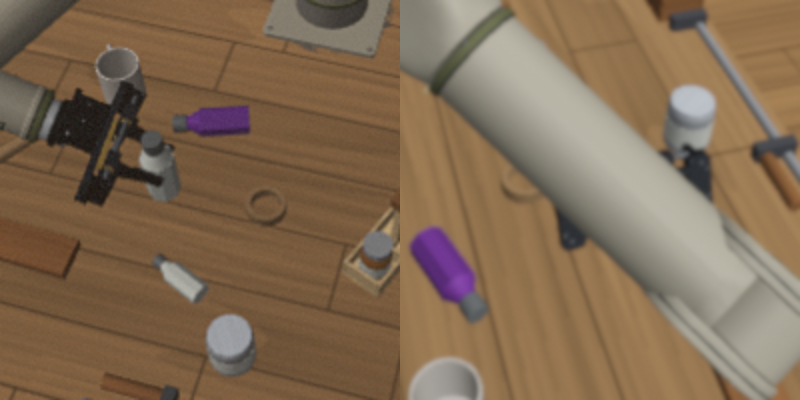

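The picture shows the bottle held upright in the air: scene crop (160,165), cap up.

Call:
play_rows(claw=[1,1,1,1,1], delta_pos=[[-0.113,0,0.053],[-0.113,0,0.053],[-0.113,0,0.053],[-0.113,0,0.053],[0,0,0]], delta_rot=[[0,-0.002,0],[0,0,0],[0,0,0],[0,0,0],[0,0,0]])

```text
time: 7.75
ee_pos: [0.5692, -0.1267, 0.0799]
eef_rot: [0.576, 0.618, 0.363, -0.392]
ft_force: [0.0, 0.5, -1.0]
width: 0.0498
grip_force: 25.0
```

```bash
python3 - <<'E'
from h import *
Rt=down(93.8)@R.from_euler('y',65,degrees=True).as_matrix()
plan([.57,-.12,.074],Rt,1)
s=r.read_state();c=r.camera('scene');d=r.camera('side')
M=R.from_quat(s["eef_rot"]).as_matrix();print(M.round(3),s['ft_force'])
E
```

```text
shift/200mm [-0.0116  0.0071  0.1361] turn/pi [-0.0019  0.0021 -0.0001] pos [ 0.5692 -0.1267  0.0799] j [ 0.27  0.97  0.49  1.35 -1.09  1.92  1.04] t 7.75
[[-0.028  0.997 -0.066]
 [ 0.428  0.072  0.901]
 [ 0.903 -0.003 -0.429]] [ 0.00659536  0.46130787 -1.04285438]
```

Call:
play_rows(claw=[1,1,1,1], delta_pos=[[-0.028,0,0.013],[-0.023,0,0.01],[0,0,0],[0,0,0]], delta_rot=[[0,0.002,0],[0,0,0],[0,0,0],[0,0,0]])

```text
time: 8.25
ee_pos: [0.5698, -0.1281, 0.071]
eef_rot: [0.575, 0.617, 0.367, -0.393]
ft_force: [-0.5, 0.6, -1.7]
width: 0.0497
grip_force: 25.0
```

```bash
python3 - <<'E'
from h import *
s=r.read_state();print(s['ee_pos'],s['ft_force'],s['torque'])
o=[]
for n in("scene","side"): o.append(r.camera(n)["pixels"][:,:,::-1])
cv2.imwrite('pics/t2.png',np.hstack([cv2.resize(o[0][150:250,150:250],(400,400),interpolation=cv2.INTER_CUBIC),cv2.resize(o[1][220:320,250:350],(400,400),interpolation=cv2.INTER_CUBIC)]))
E
```

```text
[ 0.56982529 -0.12814457  0.0709794 ] [-0.47679378  0.61533223 -1.74446638] [-1.44301351 -0.07980388 -0.00959315]
```

Call:
play_rows(claw=[1,1,1], delta_pos=[[-0.014,0,0.006],[0,0,0],[0,0,0]], delta_rot=[[0,0,0],[0,0,0],[0,0,0]])

```text
time: 8.65
ee_pos: [0.5697, -0.1281, 0.0676]
eef_rot: [0.575, 0.616, 0.367, -0.394]
ft_force: [-0.3, 0.4, -1.5]
width: 0.0498
grip_force: 25.0
```

Call:
play_rows(claw=[1,1], delta_pos=[[-0.009,0,0.004],[0,0,0]], delta_rot=[[0,0,0],[0,0,0]])

```text
time: 8.85
ee_pos: [0.5698, -0.1282, 0.067]
eef_rot: [0.574, 0.617, 0.368, -0.394]
ft_force: [-1.6, -0.2, 5.2]
width: 0.0498
grip_force: 24.9
```

Contact with the bench felt; releasing.

Call:
play_rows(claw=[0.4,0.35,0.2,0,0,0,0,0], delta_pos=[[0,0,0],[0,0,0],[0,0,0],[0,0,0],[0,0,0],[0,0,-0.02],[0,0,-0.1],[0,0,-0.15]], delta_rot=[[0,0,0],[0,0,0],[0,0,0],[0,0,0],[0,0,0],[0,0,0],[0,0,0],[0,0,0]])

```text
time: 9.65
ee_pos: [0.5733, -0.1761, 0.0886]
eef_rot: [0.574, 0.617, 0.367, -0.395]
ft_force: [0.5, 0.2, 0.4]
width: 0.0858
grip_force: 0.0
```

Call:
play_rows(claw=[0,0,0,0,0,0], delta_pos=[[0,0,-0.2],[0.1,0,-0.2],[0.15,0,-0.15],[0.18,0,-0.1],[0.18,0,-0.1],[0.18,0,-0.1]], delta_rot=[[0,0,0],[0,0,0],[0,0,0],[0,0,0],[0,0,0],[0,0,0]])

```text
time: 10.25
ee_pos: [0.5795, -0.2619, 0.2798]
eef_rot: [0.574, 0.617, 0.366, -0.396]
ft_force: [0.6, 1.5, -2.4]
width: 0.0872
grip_force: 0.0
```

```bash
python3 - <<'E'
from h import *
plan([.57,-.12,.25],down(60),1)
o=[]
for n in("scene","side"): o.append(r.camera(n)["pixels"][:,:,::-1]);cv2.imwrite(f'pics/{n}2.png',o[-1])
cv2.imwrite('pics/t3.png',np.hstack([cv2.resize(o[0][130:270,150:290],(400,400),interpolation=cv2.INTER_CUBIC),cv2.resize(o[1][200:340,230:370],(400,400),interpolation=cv2.INTER_CUBIC)]))
E
```

```text
shift/200mm [0.0786 0.0056 0.7472] turn/pi [-0.1089 -0.3505  0.1685] pos [ 0.5795 -0.2619  0.2798] j [ 0.91  0.96 -0.47  0.84 -0.58  2.06  0.46] t 10.25
```

View pics/t3.png

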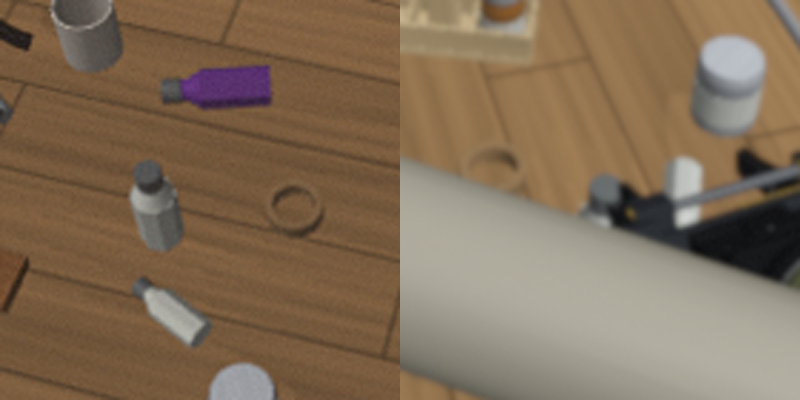

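The bottle stands upright on the bench, clear of the gripper, with its cap at scene crop (148,172), i.e. scene pixel (202,190). Turning the tool back down.

Call:
play_rows(claw=[0,0,0,0,0,0,0,0], delta_pos=[[0.05,0,-0.02],[0,0,0],[0,0,0],[0,0,0],[0,0,0],[0,0,0],[0,0,0],[0,0,0]], delta_rot=[[0,-0.045,0],[0,-0.045,0],[0,-0.045,0],[0,-0.045,0],[0,-0.045,0],[0,-0.045,0],[0,-0.045,0],[0,-0.044,0]])

```text
time: 11.15
ee_pos: [0.5793, -0.261, 0.2879]
eef_rot: [0.68, 0.733, 0.001, -0.004]
ft_force: [0.1, 0.2, -0.7]
width: 0.0871
grip_force: 0.0
```

Call:
play_rows(claw=[0,0,0,0,0,0,0,0], delta_pos=[[0,0,0],[0,0,0],[0,0,0],[0,0,0],[0,0,0],[0,0,0],[0,0,0],[0,0,0]], delta_rot=[[0,0,-0.042],[0,0,-0.042],[0,0,-0.042],[0,0,-0.042],[0,0,-0.042],[0,0,-0.042],[0,0,0],[0,0,0]])

```text
time: 11.95
ee_pos: [0.5793, -0.2604, 0.2867]
eef_rot: [0.346, 0.938, 0.005, -0.006]
ft_force: [0.6, 0.2, 0.3]
width: 0.0871
grip_force: 0.0
```

```bash
python3 - <<'E'
from h import *
plan([.638,-.179,.28],down(139))
a=cv2.imread('pics/scene2.png');h=cv2.cvtColor(a,cv2.COLOR_BGR2HSV)
print(plane(r.camera('scene'),[(201.8,189.5)],.14).round(4))
E
```

```text
shift/200mm [0.041  0.4998 0.0368] turn/pi [ 0.0017 -0.0045  0.0026] pos [ 0.5793 -0.2604  0.2867] j [ 0.67  0.37 -0.43  1.3   0.14  1.51  1.12] t 11.95
[[ 0.5698 -0.1372  0.14  ]]
```

Call:
play_rows(claw=[0,0,0,0], delta_pos=[[0.02,0.16,0.01],[0.01,0.17,0.01],[0,0.17,0.01],[0,0,0]], delta_rot=[[0,-0.0045,0],[0,0,0.0026],[0,0,0],[0,0,0]])

```text
time: 12.4
ee_pos: [0.642, -0.174, 0.281]
eef_rot: [0.346, 0.938, 0.004, 0.001]
ft_force: [0.5, 1.1, 0.6]
width: 0.0869
grip_force: 0.0
```

```bash
cat > cap.py <<'E'
from h import *
import sys
s=r.read_state();c=r.camera('wrist');T=wristT(s,c);im=c['pixels']
hsv=cv2.cvtColor(im,cv2.COLOR_RGB2HSV)
m=((hsv[...,1]<70)&(hsv[...,2]<130)).astype(np.uint8);m[238:]=0
cs,_=cv2.findContours(m,cv2.RETR_EXTERNAL,cv2.CHAIN_APPROX_NONE)
for k in sorted(cs,key=cv2.contourArea)[-4:]: print(cv2.contourArea(k),cv2.boundingRect(k),np.round(cv2.minEnclosingCircle(k),1) if 0 else cv2.minEnclosingCircle(k))
np.savez(sys.argv[1]+'.npz',T=T,im=im);cv2.imwrite('pics/'+sys.argv[1]+'.png',im[:,:,::-1])
E
python3 cap.py w3
```

```text
329.0 (0, 174, 51, 21) ((25.0, 183.5), 25.597949981689453)
577.0 (78, 0, 39, 25) ((97.17692565917969, 7.361538410186768), 19.32187843322754)
1177.5 (0, 21, 29, 57) ((11.5, 49.0), 30.26972007751465)
1481.5 (440, 121, 85, 58) ((483.2450866699219, 144.62745666503906), 45.67782974243164)
```

View pics/w3.png

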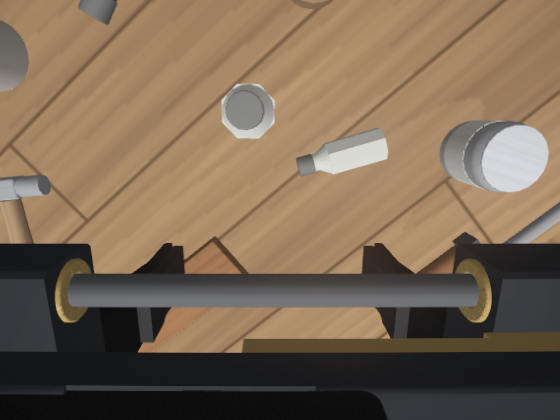

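Wrist view 3: the cap top is a disc at (244,110), about 38 px across, centred on the standing bottle's octagon at (248,111).

```bash
python3 - <<'E'
from h import *
d=np.load('w3.npz');T=d['T'];im=d['im'];w=r.camera('wrist');a=r.camera('scene')
hsv=cv2.cvtColor(im,cv2.COLOR_RGB2HSV)
m=((hsv[...,2]<160)&(hsv[...,1]<60)).astype(np.uint8);m[:85]=0;m[140:]=0;m[:,:220]=0;m[:,280:]=0
cs,_=cv2.findContours(m,cv2.RETR_EXTERNAL,cv2.CHAIN_APPROX_NONE);k=max(cs,key=cv2.contourArea)
u=cv2.minEnclosingCircle(k);print(u,cv2.contourArea(k))
u=u[0] if 15<u[1]<23 else (244,110)
x=ray(w,u,T);y=ray(a,(201.8,189.2));print(tri([(x[0],x[1][0]),(y[0],y[1][0])]))
p=plane(w,[u],.14,T)[0];print(p)
plan([p[0],p[1],.20],down(139),1);plan([p[0],p[1],.127],down(139),1)
E
```

```text
((248.59677124023438, 105.75806427001953), 24.76926612854004) 1568.0
(array([ 0.56968341, -0.13946776,  0.13976618]), [np.float64(0.0020848225561380693), np.float64(0.0020848225561381373)])
[ 0.57078568 -0.14123739  0.14      ]
shift/200mm [ 0.3897 -0.0806  0.5011] turn/pi [0.0016 0.0003 0.0009] pos [ 0.6399 -0.1803  0.2817] j [ 0.52  0.44 -0.46  1.23  0.19  1.51  0.95] t 12.55
shift/200mm [ 0.39   -0.0824  0.8661] turn/pi [0.0016 0.0003 0.0009] pos [ 0.6399 -0.1803  0.2817] j [ 0.52  0.44 -0.46  1.23  0.19  1.51  0.95] t 12.55
```

```bash
python3 cap.py w4 >/dev/null; python3 - <<'E'
from h import *
d=np.load('w4.npz');T=d['T'];w=r.camera('wrist');g=cv2.cvtColor(d['im'],cv2.COLOR_RGB2GRAY)
C=cv2.HoughCircles(g[60:160,200:300],cv2.HOUGH_GRADIENT,1,20,param1=100,param2=12,minRadius=16,maxRadius=23);print(C)
u=C[0,0,:2]+[200,60]
print(plane(w,[u],.14,T)); plan([0,0,0],down(139),1)
E
```

```text
[[[54.5 43.5 22.4]]]
[[ 0.57057145 -0.13778419  0.14      ]]
shift/200mm [ 3.0128 -1.4161  1.492 ] turn/pi [0.0016 0.0004 0.0006] pos [ 0.6396 -0.1813  0.282 ] j [ 0.53  0.44 -0.46  1.23  0.19  1.51  0.95] t 12.65
```

```bash
python3 - <<'E'
from h import *
d=np.load('w4.npz');T=d['T'];w=r.camera('wrist');hsv=cv2.cvtColor(d['im'],cv2.COLOR_RGB2HSV)
print(hsv[103,222:290:2].tolist())
for th in(120,130,140,150,165):
    m=((hsv[...,2]<th)&(hsv[...,1]<50)).astype(np.uint8);m[:75]=0;m[135:]=0;m[:,:225]=0;m[:,285:]=0
    cs,_=cv2.findContours(m,cv2.RETR_EXTERNAL,cv2.CHAIN_APPROX_NONE)
    if cs:
        k=max(cs,key=cv2.contourArea);u=cv2.minEnclosingCircle(k);print(th,u,cv2.contourArea(k),cv2.boundingRect(k),plane(w,[u[0]],.14,T).round(4))
E
```

```text
[[15, 100, 169], [15, 99, 173], [15, 98, 174], [17, 26, 194], [25, 9, 171], [25, 10, 159], [10, 6, 128], [0, 2, 135], [15, 4, 135], [15, 4, 135], [15, 4, 136], [15, 4, 136], [30, 2, 135], [30, 2, 135], [30, 2, 135], [30, 2, 135], [30, 2, 135], [30, 2, 135], [15, 4, 136], [30, 2, 135], [30, 2, 136], [30, 2, 135], [15, 4, 136], [15, 4, 136], [18, 11, 119], [21, 12, 145], [21, 12, 147], [21, 12, 147], [21, 12, 149], [20, 20, 194], [15, 96, 180], [16, 97, 176], [15, 98, 175], [15, 97, 174]]
120 ((256.0, 97.5), 16.37843894958496) 15.5 (242, 86, 29, 21) [[ 0.5679 -0.1337  0.14  ]]
130 ((254.19021606445312, 102.38043212890625), 20.671350479125977) 138.5 (234, 82, 38, 39) [[ 0.5697 -0.1374  0.14  ]]
140 ((254.66981506347656, 103.57546997070312), 22.80994415283203) 1319.5 (233, 81, 43, 44) [[ 0.5707 -0.1377  0.14  ]]
150 ((255.16233825683594, 103.58441925048828), 23.293354034423828) 1451.5 (233, 81, 46, 46) [[ 0.571  -0.1374  0.14  ]]
165 ((255.5, 103.0), 24.824481964111328) 1576.0 (231, 81, 50, 46) [[ 0.5708 -0.1369  0.14  ]]
```

```bash
python3 -c "
from h import *
plan([.5695,-.138,.127],down(139),1)"
```

```text
shift/200mm [ 0.4076 -0.0708  0.8679] turn/pi [0.0017 0.0004 0.0007] pos [ 0.6396 -0.1812  0.2821] j [ 0.53  0.44 -0.46  1.23  0.19  1.51  0.95] t 12.7
```

Call:
play_rows(claw=[0,0,0,0,0,0,0], delta_pos=[[0.2,-0.035,0.05],[0.2,-0.036,0.05],[0.008,0,0.2],[0,0,0.2],[0,0,0.2],[0,0,0.168],[0,0,0]], delta_rot=[[0.0017,0,0],[0,0,0],[0,0,0],[0,0,0],[0,0,0],[0,0,0],[0,0,0]])

```text
time: 13.4
ee_pos: [0.566, -0.1379, 0.104]
eef_rot: [0.349, 0.937, -0.0, -0.003]
ft_force: [-0.5, 0.6, 0.1]
width: 0.0872
grip_force: 0.0
```

Call:
play_rows(claw=[0,0,0], delta_pos=[[0,0,0],[0,0,0],[0,0,0]], delta_rot=[[0,0,0],[0,0,0],[0,0,0]])

```text
time: 13.7
ee_pos: [0.5705, -0.1376, 0.1104]
eef_rot: [0.348, 0.937, 0.0, 0.002]
ft_force: [-0.2, 1.6, -0.4]
width: 0.0868
grip_force: 0.0
```

```bash
python3 -c "
from h import *
plan([.5695,-.138,.127],down(139),1)"
```

```text
shift/200mm [ 0.0025 -0.0046  0.0104] turn/pi [0.0006 0.0013 0.0014] pos [ 0.5705 -0.1376  0.1104] j [ 0.55  0.38 -0.48  1.68  0.19  1.13  0.88] t 13.7
```

Call:
play_rows(claw=[0.2,0.4,0.5,0.6,0.65,0.7,0.8,1], delta_pos=[[0,0,0.008],[0,0,0],[0,0,0],[0,0,0],[0,0,0],[0,0,0],[0,0,0],[0,0,0]], delta_rot=[[0,0,0],[0,0,0],[0,0,0],[0,0,0],[0,0,0],[0,0,0],[0,0,0],[0,0,0]], squeeze=25)

```text
time: 14.5
ee_pos: [0.5692, -0.1374, 0.1066]
eef_rot: [0.348, 0.938, 0.0, 0.001]
ft_force: [-1.2, -1.2, 0.5]
width: 0.0315
grip_force: 25.2
```

Call:
play_rows(claw=[1,1,1], delta_pos=[[0,0,0],[0,0,0],[0,0,0]], delta_rot=[[0,0,0],[0,0,0],[0,0,0]])

```text
time: 14.8
ee_pos: [0.5692, -0.1374, 0.1066]
eef_rot: [0.348, 0.938, 0.0, 0.001]
ft_force: [0.1, -1.5, 0.4]
width: 0.0307
grip_force: 24.9
```

Call:
play_rows(claw=[1,1,1,1,1,1,1,1], delta_pos=[[0,0,-0.1],[0,0,-0.2],[0,0,-0.2],[0,0,-0.2],[0,0,-0.2],[0,0,-0.2],[0,0,-0.06],[0,0,0]], delta_rot=[[0,0,0],[0,0,0],[0,0,0],[0,0,0],[0,0,0],[0,0,0],[0,0,0],[0,0,0]])

```text
time: 15.6
ee_pos: [0.5697, -0.137, 0.3399]
eef_rot: [0.348, 0.938, 0.0, 0.002]
ft_force: [-0.1, 1.7, -3.0]
width: 0.0313
grip_force: 25.0
```

```bash
python3 -c "
from h import *
plan([.64,.18,.33],down(153))
print(r.read_state()['width'])"
```

```text
shift/200mm [0.7676 1.4308 0.05  ] turn/pi [ 0.0005  0.0012 -0.0762] pos [ 0.5697 -0.137   0.3399] j [ 0.56  0.25 -0.5   1.35  0.12  1.57  0.93] t 15.6
0.03129669771557662
```

Call:
play_rows(claw=[1,1,1,1,1,1,1,1], delta_pos=[[0.06,0.11,0],[0.1,0.19,0],[0.1,0.19,0],[0.1,0.19,0],[0.1,0.19,0],[0.1,0.19,0],[0.1,0.19,0],[0.1,0.18,0]], delta_rot=[[0,0,0],[0,0,0],[0,0,0],[0,0,0],[0,0,0],[0,0,0],[0,0,0],[0,0,-0.036]])

```text
time: 16.4
ee_pos: [0.64, 0.1805, 0.3357]
eef_rot: [0.294, 0.956, -0.001, -0.001]
ft_force: [0.6, 0.7, -1.6]
width: 0.0313
grip_force: 25.0
```

Call:
play_rows(claw=[1,1,1,1,1], delta_pos=[[0,0,0],[0,0,0],[0,0,0],[0,0,0],[0,0,0]], delta_rot=[[0,0,-0.036],[0,0,-0.004],[0,0,0],[0,0,0],[0,0,0]])

```text
time: 16.9
ee_pos: [0.6405, 0.1775, 0.3385]
eef_rot: [0.235, 0.972, -0.0, 0.001]
ft_force: [0.4, 0.5, -2.0]
width: 0.0315
grip_force: 25.0
```

```bash
python3 cap.py w5 >/dev/null; python3 -c "
from h import *
plan([.64,.18,.33],down(153))"
```

```text
shift/200mm [0.0074 0.0089 0.0432] turn/pi [ 0.      0.0005 -0.001 ] pos [0.6405 0.1777 0.3386] j [ 0.08  0.47 -0.66  1.11  0.28  1.65  0.59] t 16.95
```

View pics/w5.png

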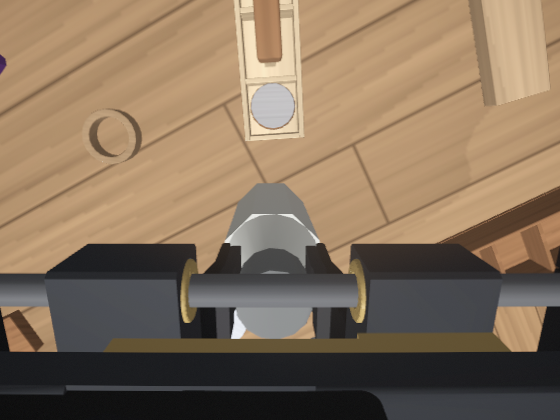

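The caddy is ahead: jar lid at (273,105), bar's near end at (267,60), near rim corners at (246,140) and (303,137). I'll move 0.13 m forward for the pocket.

Call:
play_rows(claw=[1,1,1,1,1,1,1,1], delta_pos=[[0.1,0,0],[0.2,0,0],[0.2,0,0],[0.15,0,0],[0,0,0],[0,0,0],[0,0,0],[0,0,0]], delta_rot=[[0,0,0],[0,0,0],[0,0,0],[0,0,0],[0,0,0],[0,0,0],[0,0,0],[0,0,0]])

```text
time: 17.75
ee_pos: [0.5255, 0.2369, 0.3381]
eef_rot: [0.235, 0.972, -0.0, 0.0]
ft_force: [0.3, -1.2, -1.6]
width: 0.0309
grip_force: 25.0
```

```bash
python3 cap.py w6 >/dev/null; python3 - <<'E'
from h import *
im=np.load('w6.npz')['im'][0:200,150:400,::-1]
cv2.imwrite('pics/w6c.png',cv2.resize(im,(750,600),interpolation=cv2.INTER_CUBIC))
E
```

```text
(no output)
```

View pics/w6c.png

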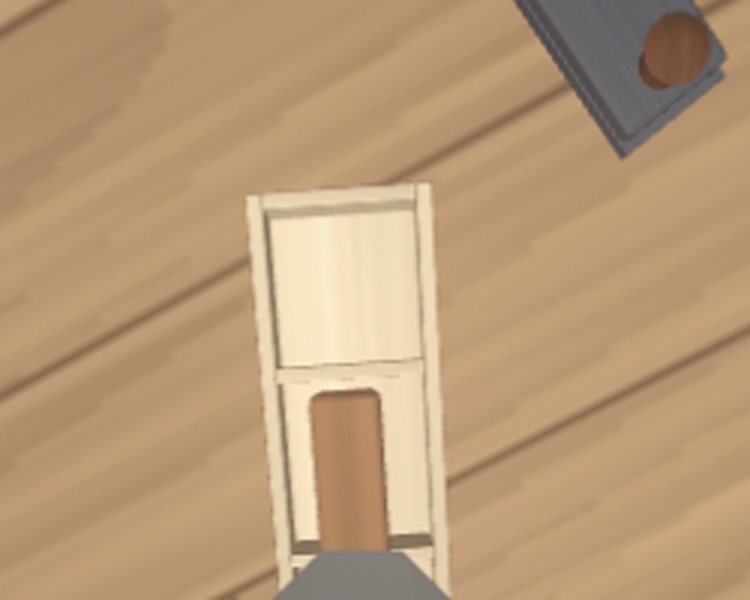

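Enlarged crop of the wrist view: the empty pocket is at the top. Outer rim corners are at crop (247,196) and (431,183), the bar's far end is at (310–381,393), and the tray edges are at row 590, columns 284 and 449.

```bash
python3 - <<'E'
from h import *
T=np.load('w6.npz')['T'];w=r.camera('wrist');a=r.camera('scene')
f=lambda L:[(x/3+150,y/3) for x,y in L]
rim=plane(w,f([(247,196),(431,183),(282,590),(449,590)]),.045,T);print('rim\n',rim.round(4),np.linalg.norm(rim[0]-rim[1]))
bar=plane(w,f([(310,393),(381,391),(317,540),(389,540)]),.176,T);print('bar\n',bar.round(4),np.linalg.norm(bar[0]-bar[1]))
def tt(u,v):
    x=ray(w,f([u]),T);y=ray(a,v);return tri([(x[0],x[1][0]),(y[0],y[1][0])])
print(tt((431,183),(347,199.3)),tt((247,196),(333.2,189)))
az=lambda p,q:np.degrees(np.arctan2(*(q-p)[1::-1]))
print('az',az(rim[2],rim[0]),az(rim[3],rim[1]),az(rim[0],rim[1])+90,'bar',az(bar[2],bar[0]),az(bar[3],bar[1]))
fl=plane(w,f([(275,216),(415,210),(278,368),(422,358)]),.02,T)
print('pocket floor/in',fl.round(4),fl.mean(0))
t5=np.load('w5.npz')['T'];n=plane(w,[(246,140),(303,137)],.045,t5);print('near rim',n.round(4))
c=(rim[:2].mean(0)+n.mean(0))/2;print('centre',c,np.linalg.norm(rim[:2].mean(0)-n.mean(0)),'az',az(n.mean(0),rim[:2].mean(0)))
e=plane(w,[(257.5,60),(281.5,61)],.176,t5);print('bar near end',e.round(4),'barcentre',(e.mean(0)+bar[:2].mean(0))/2)
d=rim[:2].mean(0)-c;d/=np.linalg.norm(d);print('pocket',c+.073*d)
E
```

```text
rim
 [[0.3887 0.2539 0.045 ]
 [0.4178 0.3212 0.045 ]
 [0.5365 0.1902 0.045 ]
 [0.5697 0.2549 0.045 ]] 0.0733867467098087
bar
 [[0.4671 0.2486 0.176 ]
 [0.4762 0.2676 0.176 ]
 [0.507  0.2299 0.176 ]
 [0.5171 0.2495 0.176 ]] 0.02104386768284018
(array([0.41664849, 0.32368267, 0.03532279]), [np.float64(0.0013291935858153448), np.float64(0.001329193585815437)]) (array([0.38852442, 0.2621704 , 0.03863143]), [np.float64(0.008543700122753989), np.float64(0.008543700122753966)])
az 156.69246875620348 156.40388512215912 156.63787944844023 bar 154.8777154102098 156.17962141896925
pocket floor/in [[0.3969 0.2597 0.02  ]
 [0.4217 0.3134 0.02  ]
 [0.4524 0.2313 0.02  ]
 [0.4773 0.289  0.02  ]] [0.43705744 0.27336046 0.02      ]
near rim [[0.5888 0.1674 0.045 ]
 [0.6182 0.2327 0.045 ]]
centre [0.50336472 0.24382932 0.045     ] 0.2184976397614072 az 156.40367777730796
bar near end [[0.5318 0.22   0.176 ]
 [0.5418 0.2378 0.176 ]] barcentre [0.50420007 0.24347904 0.176     ]
pocket [0.43646836 0.27305051 0.045     ]
```

```bash
python3 -c "
from h import *
plan([.4366,.2730,.3385],down(156.4))"
```

```text
shift/200mm [ 0.4748 -0.0429 -0.0021] turn/pi [ 0.0001  0.0002 -0.0194] pos [0.525  0.2374 0.3381] j [ 0.09  0.26 -0.73  1.37  0.18  1.58  0.47] t 17.9
```

Call:
play_rows(claw=[1,1,1,1,1,1,1], delta_pos=[[0.15,-0.013,0],[0.18,-0.015,0],[0.145,-0.015,0],[0,0,0],[0,0,0],[0,0,0],[0,0,0]], delta_rot=[[0,0,0],[0,0,0],[0,0,0],[0,0,-0.0194],[0,0,0],[0,0,0],[0,0,0]])

```text
time: 18.6
ee_pos: [0.4368, 0.2728, 0.3381]
eef_rot: [0.205, 0.979, 0.0, 0.0]
ft_force: [0.8, 0.3, -2.1]
width: 0.0308
grip_force: 25.0
```

```bash
python3 -c "
from h import *
plan([.4366,.2730,.17],down(156.4))"
```

```text
shift/200mm [1.500e-03 3.000e-04 8.405e-01] turn/pi [ 0.0001  0.0002 -0.0005] pos [0.4368 0.2728 0.3381] j [ 0.08  0.11 -0.79  1.52  0.08  1.55  0.45] t 18.6
```

Call:
play_rows(claw=[1,1,1,1,1,1,1,1], delta_pos=[[0.001,0,0.1],[0,0,0.2],[0,0,0.2],[0,0,0.2],[0,0,0.14],[0,0,0],[0,0,0],[0,0,0]], delta_rot=[[0,0,0],[0,0,0],[0,0,0],[0,0,0],[0,0,0],[0,0,0],[0,0,0],[0,0,0]])

```text
time: 19.4
ee_pos: [0.4371, 0.2741, 0.1722]
eef_rot: [0.204, 0.979, 0.001, 0.002]
ft_force: [0.4, -0.1, -1.2]
width: 0.0311
grip_force: 25.0
```

```bash
python3 - <<'E'
from h import *
plan([.4366,.2730,.1146],down(156.4))
# is the bottle hanging straight/centred? cap..foot seen from scene: project white blob of bottle
a=r.camera('scene');Tc=np.linalg.inv(a['cam_to_world'])
def proj(X):
    p=Tc[:3,:3]@np.array(X)+Tc[:3,3];q=np.array([p[0],-p[1],-p[2]]);return cv2.projectPoints(q.reshape(1,3),np.zeros(3),np.zeros(3),np.array(a['camera_matrix']),np.array(a['D']))[0].ravel()
print('foot centre exp px',proj([.4366,.273,.063]),'shoulder',proj([.4366,.273,.153]))
hsv=cv2.cvtColor(a['pixels'],cv2.COLOR_RGB2HSV);u=proj([.4366,.273,.1]).astype(int)
m=((hsv[...,1]<45)&(hsv[...,2]>90)).astype(np.uint8);s=m[u[1]-35:u[1]+35,u[0]-35:u[0]+35]
n,l,st,ce=cv2.connectedComponentsWithStats(s);print([(x[:5].tolist(),(c+u-35).round(1).tolist()) for x,c in zip(st,ce) if x[4]>80])
E
```

```text
shift/200mm [ 0.0009 -0.0068  0.2882] turn/pi [0.0008 0.0008 0.0001] pos [0.4371 0.2741 0.1722] j [ 0.06  0.2  -0.78  1.78  0.15  1.21  0.39] t 19.4
foot centre exp px [332.30105642 196.56117405] shoulder [336.06182525 181.98120406]
[([0, 0, 70, 70, 4572], [333.0, 188.7]), ([30, 23, 16, 25, 204], [334.1, 189.8]), ([3, 60, 16, 10, 117], [308.5, 220.3])]
```

Call:
play_rows(claw=[1,1,1,1,1,1,1], delta_pos=[[0,-0.006,0.06],[0,0,0.06],[0,0,0.06],[0,0,0.06],[0,0,0.02],[0,0,0],[0,0,0]], delta_rot=[[0.0008,0.0008,0],[0,0,0],[0,0,0],[0,0,0],[0,0,0],[0,0,0],[0,0,0]])

```text
time: 20.15
ee_pos: [0.4357, 0.2724, 0.1186]
eef_rot: [0.204, 0.979, -0.001, -0.001]
ft_force: [0.3, -0.5, -1.9]
width: 0.0314
grip_force: 25.0
```

Call:
play_rows(claw=[1,1,1], delta_pos=[[0,0,0.015],[0,0,0],[0,0,0]], delta_rot=[[0,0,0],[0,0,0],[0,0,0]])

```text
time: 20.45
ee_pos: [0.4356, 0.2722, 0.1155]
eef_rot: [0.204, 0.979, -0.001, -0.001]
ft_force: [-0.3, 0.3, -1.9]
width: 0.0312
grip_force: 25.0
```

Call:
play_rows(claw=[1,1], delta_pos=[[0,0,0.007],[0,0,0]], delta_rot=[[0,0,0],[0,0,0]])

```text
time: 20.65
ee_pos: [0.436, 0.2724, 0.1145]
eef_rot: [0.204, 0.979, -0.001, -0.0]
ft_force: [-1.1, -0.8, 3.8]
width: 0.031
grip_force: 25.0
```

Call:
play_rows(claw=[1,1], delta_pos=[[0,0,0.005],[0,0,0]], delta_rot=[[0,0,0],[0,0,0]])

```text
time: 20.85
ee_pos: [0.4365, 0.2724, 0.1144]
eef_rot: [0.204, 0.979, -0.001, 0.0]
ft_force: [-1.9, -3.4, 13.4]
width: 0.0311
grip_force: 25.1
```

Seated on the floor at the expected height; back off 1 mm, release and rise.

Call:
play_rows(claw=[1,0.55,0.4,0.2,0,0,0,0], delta_pos=[[0,0,-0.005],[0,0,0],[0,0,0],[0,0,0],[0,0,0],[0,0,0],[0,0,-0.05],[0,0,-0.1]], delta_rot=[[0,0,0],[0,0,0],[0,0,0],[0,0,0],[0,0,0],[0,0,0],[0,0,0],[0,0,0]])

```text
time: 21.65
ee_pos: [0.4349, 0.2718, 0.1437]
eef_rot: [0.204, 0.979, -0.002, -0.002]
ft_force: [0.4, -0.6, -0.5]
width: 0.0788
grip_force: 0.0
```

Call:
play_rows(claw=[0,0,0,0,0,0,0,0], delta_pos=[[0,0,-0.2],[0,0,-0.2],[0,0,-0.2],[0,0,-0.2],[-0.2,0,-0.1],[-0.2,0,-0.1],[-0.2,0,0],[-0.15,0,0]], delta_rot=[[0,0,0],[0,0,0],[0,0,0],[0,0,0],[0,0,0],[0,0,0],[0,0,0],[0,0,0]])

```text
time: 22.45
ee_pos: [0.5757, 0.2109, 0.3448]
eef_rot: [0.205, 0.979, -0.001, -0.0]
ft_force: [0.5, 0.3, 0.8]
width: 0.087
grip_force: 0.0
```

Call:
play_rows(claw=[0,0,0,0,0], delta_pos=[[0,0,0],[0,0,0],[0,0,0],[0,0,0],[0,0,0]], delta_rot=[[0,0,0],[0,0,0],[0,0,0],[0,0,0],[0,0,0]])

```text
time: 22.95
ee_pos: [0.5729, 0.2132, 0.3443]
eef_rot: [0.204, 0.979, -0.001, -0.0]
ft_force: [-0.2, 0.6, -0.5]
width: 0.0867
grip_force: 0.0
```

```bash
python3 cap.py w7; python3 - <<'E'
from h import *
plan([.5037,.2437,.163],down(156.4),1)
d=np.load('w7.npz');T=d['T'];w=r.camera('wrist');im=d['im'];hsv=cv2.cvtColor(im,cv2.COLOR_RGB2HSV)
m=((hsv[...,0]<14)&(hsv[...,1]>105)&(hsv[...,2]<190)).astype(np.uint8);m[238:]=0;m[:,:200]=0;m[:,350:]=0
cs,_=cv2.findContours(m,cv2.RETR_EXTERNAL,cv2.CHAIN_APPROX_NONE)
for k in sorted(cs,key=cv2.contourArea)[-2:]:
    q=cv2.boxPoints(cv2.minAreaRect(k));print('bar',cv2.contourArea(k),q.round(1).tolist(),plane(w,q,.176,T).round(4).tolist())
m=((hsv[...,1]<35)&(hsv[...,2]>80)).astype(np.uint8);m[238:]=0;m[:,:200]=0;m[:,350:]=0
cs,_=cv2.findContours(m,cv2.RETR_EXTERNAL,cv2.CHAIN_APPROX_NONE)
for k in sorted(cs,key=cv2.contourArea)[-2:]: print('grey',cv2.contourArea(k),cv2.boundingRect(k),cv2.minEnclosingCircle(k),plane(w,[cv2.minEnclosingCircle(k)[0]],.145,T).round(4))
E
```

```text
1.0 (283, 69, 3, 2) ((284.0, 69.5), 1.1181340217590332)
9.0 (256, 153, 34, 9) ((272.5, 161.0), 16.500099182128906)
129.5 (256, 15, 33, 40) ((271.0, 34.410255432128906), 19.818222045898438)
232.0 (359, 0, 31, 16) ((374.0, 1.2000000476837158), 15.048023223876953)
shift/200mm [0.3786 0.0045 0.9997] turn/pi [-0.0007 -0.0002  0.0005] pos [0.5731 0.213  0.3442] j [ 0.09  0.35 -0.71  1.26  0.23  1.62  0.58] t 23.0
bar 0.5 [[281.6000061035156, 153.8000030517578], [282.0, 153.0], [284.0, 154.0], [283.6000061035156, 154.8000030517578]] [[0.5427, 0.2359, 0.176], [0.5422, 0.2365, 0.176], [0.5438, 0.2378, 0.176], [0.5443, 0.2372, 0.176]]
bar 1701.0 [[261.0, 69.0], [283.0, 69.0], [283.0, 150.0], [261.0, 150.0]] [[0.4682, 0.2482, 0.176], [0.4758, 0.2658, 0.176], [0.5401, 0.2384, 0.176], [0.532, 0.2199, 0.176]]
grey 1255.0 (253, 153, 40, 42) ((272.5238037109375, 173.38095092773438), 20.675376892089844) [[0.5603 0.2191 0.145 ]]
grey 2089.5 (247, 15, 48, 58) ((269.95941162109375, 44.47248840332031), 29.629016876220703) [[0.4478 0.2653 0.145 ]]
```

The bar centre is re-measured at (0.504, 0.243), and the bottle's cap is where it should be, in the pocket. Going down over the bar.

Call:
play_rows(claw=[0,0,0,0,0,0,0,0], delta_pos=[[0.18,0.002,0],[0.197,0.002,0],[0,0,0.1],[0,0,0.2],[0,0,0.2],[0,0,0.1],[0,0,0],[0,0,0]], delta_rot=[[0,0,0],[0,0,0],[0,0,0],[0,0,0],[0,0,0],[0,0,0],[0,0,0],[0,0,0]])

```text
time: 23.85
ee_pos: [0.5046, 0.2436, 0.2248]
eef_rot: [0.204, 0.979, -0.001, -0.001]
ft_force: [0.2, 0.6, 0.7]
width: 0.087
grip_force: 0.0
```

```bash
python3 -c "
from h import *
plan([.504,.2433,.163],down(156.4),1)"
```

```text
shift/200mm [ 0.0017 -0.0017  0.4025] turn/pi [-0.0006 -0.0003  0.0003] pos [0.5046 0.2436 0.2248] j [ 0.1   0.27 -0.75  1.6   0.19  1.35  0.49] t 23.85
```

Call:
play_rows(claw=[0,0,0,0,0,0,0.3,0.5], delta_pos=[[0.001,-0.002,0.1],[0,0,0.12],[0,0,0.12],[0,0,0.06],[0,0,0],[0,0,0],[0,0,0],[0,0,0]], delta_rot=[[-0.0006,0,0],[0,0,0],[0,0,0],[0,0,0],[0,0,0],[0,0,0],[0,0,0],[0,0,0]], squeeze=50)

```text
time: 24.65
ee_pos: [0.5046, 0.2433, 0.145]
eef_rot: [0.204, 0.979, 0.0, 0.0]
ft_force: [0.2, -0.1, -0.0]
width: 0.0779
grip_force: 0.0
```

Call:
play_rows(claw=[0.6,0.65,0.7,0.8,1,1,1,1], delta_pos=[[0,0,0],[0,0,0],[0,0,0],[0,0,0],[0,0,0],[0,0,0],[0,0,0],[0,0,0]], delta_rot=[[0,0,0],[0,0,0],[0,0,0],[0,0,0],[0,0,0],[0,0,0],[0,0,0],[0,0,0]])

```text
time: 25.45
ee_pos: [0.5039, 0.2428, 0.1438]
eef_rot: [0.204, 0.979, -0.0, -0.001]
ft_force: [-0.3, -1.3, 1.4]
width: 0.0214
grip_force: 50.0
```

Call:
play_rows(claw=[1,1,1,1,1,1,1,1], delta_pos=[[0,0,-0.01],[0,0,-0.02],[0,0,-0.03],[0,0,-0.04],[0,0,-0.04],[0,0,-0.04],[0,0,-0.04],[0,0,-0.04]], delta_rot=[[0,0,0],[0,0,0],[0,0,0],[0,0,0],[0,0,0],[0,0,0],[0,0,0],[0,0,0]])

```text
time: 26.25
ee_pos: [0.5041, 0.243, 0.1967]
eef_rot: [0.204, 0.979, 0.0, -0.001]
ft_force: [-0.0, -0.1, -6.4]
width: 0.0218
grip_force: 50.0
```

Call:
play_rows(claw=[1,1,1,1,1,1,1,1], delta_pos=[[0,0,-0.04],[0,0,-0.04],[0,0,-0.04],[0,0,-0.04],[0,0,-0.04],[0,0,-0.03],[0,0,-0.015],[0,0,-0.005]], delta_rot=[[0,0,0],[0,0,0],[0,0,0],[0,0,0],[0,0,0],[0,0,0],[0,0,0],[0,0,0]])

```text
time: 27.05
ee_pos: [0.5042, 0.243, 0.2461]
eef_rot: [0.204, 0.979, 0.0, -0.001]
ft_force: [0.5, 0.4, -4.7]
width: 0.0214
grip_force: 50.0
```

Call:
play_rows(claw=[1,1,1,1,1,1,1,1], delta_pos=[[0,0,0],[0,0,0],[0,0,0],[0,0,0],[0,0,0],[0,0,0],[0,0,0],[0,0,0]], delta_rot=[[0,0,0],[0,0,0],[0,0,0],[0,0,0],[0,0,0],[0,0,0],[0,0,0],[0,0,0]])

```text
time: 27.85
ee_pos: [0.5041, 0.243, 0.2459]
eef_rot: [0.204, 0.979, -0.0, -0.001]
ft_force: [0.9, 0.3, -6.0]
width: 0.0217
grip_force: 50.0
```

```bash
python3 - <<'E'
from h import *
s=r.read_state();print(s['ee_pos'],s['eef_rot'].round(3),s['width'],s['ft_force'].round(1),s['torque'].round(2),s['grip_force'])
for n in("scene","side"):
    a=r.camera(n);Tc=np.linalg.inv(a['cam_to_world'])
    def proj(X):
        p=Tc[:3,:3]@np.array(X)+Tc[:3,3];q=np.array([p[0],-p[1],-p[2]]);return cv2.projectPoints(q.reshape(1,3),np.zeros(3),np.zeros(3),np.array(a['camera_matrix']),np.array(a['D']))[0].ravel().round(1)
    print(n,'rim corners exp',[proj([.5037+d*-.9164-e*-.4003*0+e*.4003,.2437+d*.4003+e*.9164,.145]).tolist() for d in(-.11,.11) for e in(-.037,.037)])
    im=a['pixels'][:,:,::-1];u=proj([.504,.243,.18]).astype(int);u=np.clip(u,70,[490,350]);cv2.imwrite(f'pics/f_{n}.png',cv2.resize(im[u[1]-70:u[1]+70,u[0]-70:u[0]+70],(400,400),interpolation=cv2.INTER_CUBIC));print(u)
cv2.imwrite('pics/final.png',np.hstack([cv2.imread('pics/f_scene.png'),cv2.imread('pics/f_side.png')]))
E
```

```text
[0.5041424  0.24298125 0.24585192] [ 0.204  0.979 -0.    -0.001] 0.021668590472199836 [ 0.9  0.3 -6. ] [-0.05 -0.07  0.02] 49.993019392713904
scene rim corners exp [[292.4, 215.8], [311.9, 229.2], [332.7, 170.2], [351.5, 182.0]]
[323 192]
side rim corners exp [[276.7, 188.3], [279.7, 174.2], [208.3, 181.6], [214.1, 168.0]]
[244 169]
```

No viewings left, so check levelness numerically from the pale tray's lower silhouette and the jar.

```bash
python3 - <<'E'
from h import *
c=np.array([.5037,.2434]);ux=np.array([.9164,-.4003]);uy=np.array([.4003,.9164]);H=.102
a=r.camera("side");Tc=np.linalg.inv(a['cam_to_world'])
def proj(X):
    p=Tc[:3,:3]@np.array(X)+Tc[:3,3];q=np.array([p[0],-p[1],-p[2]]);return cv2.projectPoints(q.reshape(1,3),np.zeros(3),np.zeros(3),np.array(a['camera_matrix']),np.array(a['D']))[0].ravel()
P=lambda x,y,z:proj([*(c+x*ux+y*uy),z+H])
hsv=cv2.cvtColor(a['pixels'],cv2.COLOR_RGB2HSV);g=a['pixels'].astype(int)
for x in np.linspace(-.1,.1,6):
    t,b=P(x,-.037,.045),P(x,-.037,0);col=int(round(b[0]));
    G=g[int(t[1])-8:int(b[1])+14,col].sum(1);d=np.diff(G)
    print(round(x,2),'col',col,'exp top/bot',t[1].round(1),b[1].round(1),'darkening edge row',int(t[1])-8+int(np.argmin(d))+.5,d.min(),'lighten',int(t[1])-8+int(np.argmax(d))+.5,d.max())
for n in("scene","side"):
    a=r.camera(n);Tc=np.linalg.inv(a['cam_to_world']);h=cv2.cvtColor(a['pixels'],cv2.COLOR_RGB2HSV)
    for nm,x,z in(('bottle body',-.073,.075),('bottle foot-up',-.073,.098),('jar lid',.073,.09)):
        u=P(x,0,z).round().astype(int);m=((h[...,1]<50)&(h[...,2]>80)).astype(np.uint8)[u[1]-20:u[1]+20,u[0]-20:u[0]+20]
        k,l,st,ce=cv2.connectedComponentsWithStats(m);i=1+np.argmax(st[1:,4]) if k>1 else 0
        print(n,nm,'exp',u,'blob',(ce[i]+u-20).round(1),st[i])
E
```

```text
-0.1 col 213 exp top/bot 181.5 192.4 darkening edge row 183.5 -45 lighten 180.5 39
-0.06 col 225 exp top/bot 182.7 193.6 darkening edge row 183.5 -47 lighten 191.5 17
-0.02 col 237 exp top/bot 183.9 194.8 darkening edge row 185.5 -39 lighten 180.5 22
0.02 col 249 exp top/bot 185.1 196.0 darkening edge row 186.5 -39 lighten 194.5 14
0.06 col 261 exp top/bot 186.3 197.2 darkening edge row 187.5 -26 lighten 183.5 64
0.1 col 273 exp top/bot 187.6 198.4 darkening edge row 188.5 -45 lighten 181.5 59
scene bottle body exp [337 178] blob [338.3 185.3] [ 14  19  17  17 126]
scene bottle foot-up exp [338 174] blob [338.3 185.3] [ 13  23  17  17 126]
scene jar lid exp [310 207] blob [311.3 206.3] [ 14  12  16  16 194]
side bottle body exp [222 168] blob [222.1 167.3] [ 11   0  19  36 476]
side bottle foot-up exp [221 162] blob [222.  166.9] [ 12   6  19  34 462]
side jar lid exp [267 168] blob [265.5 169.8] [ 11  16  16  13 170]
```

```bash
python3 -c "
from bench import r
print(r.close_job())"
```

```text
the job is handed in; nothing more can be done
None
```

The job is handed in at about 28 s of the 72 s: the bottle was stood upright on the bench and let go, then set upright in the empty pocket and let go, and the caddy is held still and level about 10 cm up. The final check was by measurement, as the picture views were used up: the tray rim was level and the bottle and jar were where they should be.

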